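# Hold a circuit board up to the inspection camera

### The job

Turn the dial on the blue ring-light box so that its white pointer is on the green mark, then take the module with the green circuit board out of the rack and hold it up to the inspection camera: middle of the board straight above the white cross and 200 mm above the table, component face square to the lens, grip tab uppermost and not rolled sideways in the camera's view. Finish while still holding it there, motionless, with the dial left on its mark. Leave the other two modules, the bottle and the jar where they stand, and do not bump the camera or its stand.

Things in the scene. Friction and masses are not known exactly. Their poses are not given: they have to be found in the camera images.
- green_module: To be inspected: aluminium frame 12 mm thick (x), 70 wide (y), 60 high (z) round a green circuit board, with a black grip tab on top, 12 thick (x), 34 wide, 32 high. Origin: centre of underside; z up; +x is the component face (chips, white block, brass strip, steel cans; -x is bare board). 0.1-0.2 kg, stands loose in a rack slot. Grip the tab across its thickness (along x).
- green_center (a point): Middle of the green module: on its centre plane, 30 mm above its underside, 62 mm below the tab's top; axes as the module.
- rack: Fixed wooden rack 215 mm (x) by 110 mm (y), board 12 mm thick. Origin: centre of its underside. Slots at x = -66, 0, +66 mm hold the three modules in any order, undersides 12 mm above the table, 1.8 mm play each side, slot walls to 28 mm above the table; component faces to the rack's +x; 54 mm free between modules.
- blue_module: Leave alone: aluminium frame 12 mm thick (x), 70 wide (y), 60 high (z) round a blue circuit board, with a black grip tab on top, 12 thick (x), 34 wide, 32 high. Origin: centre of underside; z up; +x is the component face (chips, white block, brass strip, steel cans; -x is bare board).
- red_module: Leave alone: aluminium frame 12 mm thick (x), 70 wide (y), 60 high (z) round a red circuit board, with a black grip tab on top, 12 thick (x), 34 wide, 32 high. Origin: centre of underside; z up; +x is the component face (chips, white block, brass strip, steel cans; -x is bare board).
- solvent: Loose white plastic bottle with red cap, 56 mm across, 150 mm tall, leave alone. Origin: centre of the underside.
- jar: Loose glass jar with black lid, 68 mm across, 85 mm tall, leave alone. Origin: centre of the underside.
- insp_stand: Fixed stand: grey base plate 12 mm thick, from x = -60 to +270 mm, 130 mm wide (y), with a white cross; at x = 225 mm a steel post 22 mm thick, 335 mm tall, with the camera. Origin: on the table straight under the cross; +x runs from cross to post, z up.
- camera: Fixed camera, 91 mm long, ring light 72 mm across. Origin: lens front centre, 265 mm above the table, 113 mm level from the cross towards the post. Looks along its -x, 30 degrees below level, over the cross. Presented well, the module's x and z axes point along the camera's x and z: component face to the lens, 30 degrees above level; tab (and tool) leaning 30 degrees away from the camera.
- aim (a point): Where the middle of the green module (point green_center) must be: 200 mm above the table straight over the white cross, 130 mm in front of the lens on its axis. Axes as the stand.
- light_box: Fixed blue box, 115 x 115 x 50 mm, dial in the middle of its top. Origin: centre of the underside. Ten marks round the dial, 30 degrees apart, from dial value 0 (the box's -x direction) to 270 degrees; the fifth (120 degrees) is wide and green, the others thin and white.
- dial (a joint): Dial angle, rad: 0 when the white pointer points along the light box's -x; grows clockwise seen from above; stops at 0 and 4.712. Green mark at 2.094. Friction 0.05 N m, stays where left. Starts between 0.65 and 1.45.
- dial_grip (a point): On the dial's vertical axis, 82 mm above the table, where to grip. The dial is a grey disc 60 mm across with an upright bar 56 mm long, 14 mm thick, from 60 to 90 mm above the table; a white pointer line on one half of its top. Axes turn with the dial: the bar lies along x, the pointer along -x.

How it is judged (in metres and radians):
On the way, in this order (a step that is already met when the one before it is completed fails the run):
1. the dial is turned to the green mark and stands still (value of joint dial between 1.974 and 2.214 rad and velocity of joint dial between -0.05 and 0.05 rad/s), for 0.3 s.
2. the green module is lifted clear of the rack by the fingers (height (world z) of green_module above 0.06 m and contact force between the fingers and green_module above 1 N and contact force between green_module and rack below 0.05 N), for 0.2 s.
At the end, for the whole second after the job is handed in: Green module held still by the fingers alone: middle within 18 mm of the lens axis and 110-150 mm before the lens, component face to the lens, square and unrolled within 9 degrees, tab up; dial within 0.12 rad of the green mark; other modules, bottle, jar within 20 mm of their starts (value of joint dial between 1.974 and 2.214 rad and x of green_center in the frame of camera between -0.15 and -0.11 m and y of green_center in the frame of camera between -0.018 and 0.018 m and z of green_center in the frame of camera between -0.018 and 0.018 m and angle between the x axis of green_module and the x axis of camera, either way round below 0.16 rad and angle between the z axis of green_module and the z axis of camera, either way round below 0.16 rad and angle between green_module's own x axis and vertical below 1.3 rad and angle between green_module's own z axis and vertical below 0.8 rad and contact force between the fingers and green_module above 1 N and linear speed of green_module below 0.02 m/s and angular speed of green_module below 0.15 rad/s and contact force between green_module and insp_stand below 0.1 N and contact force between green_module and rack below 0.1 N and contact force between green_module and light_box below 0.1 N and distance of each of blue_module, red_module, solvent, jar from where it was at the start of the episode below 0.02 m); the arm keeps its last pose, push and grip.
It fails at once if the module with the blue board is displaced by more than 20 mm (distance of blue_module from where it was at the start of the episode above 0.02 m).
It fails at once if the module with the red board is displaced by more than 20 mm (distance of red_module from where it was at the start of the episode above 0.02 m).
It fails at once if the solvent bottle is displaced by more than 20 mm (distance of solvent from where it was at the start of the episode above 0.02 m).
It fails at once if the glass jar is displaced by more than 20 mm (distance of jar from where it was at the start of the episode above 0.02 m).
It fails at once if the camera or its stand is bumped (more than 4 N) (contact force between insp_stand and anything else above 4 N).
It also fails if it takes over 51 s, if anything falls off the work surface, if the arm or the gripper's body presses on something with over 40 N, if the wrist force passes 120 N, or if a joint passes its speed limit or range.

### The arm

A 6-joint arm with a two-finger parallel gripper is mounted at the origin on the work surface. World frame = base frame: x ahead of the robot, y to its left, z up, the work surface at z = 0. Lengths are in m, angles in degrees, forces in N, time in s.
With the tool pointing down it reaches from about 0.4 to 0.825 m from the base axis. Payload 7 kg.
Tool frame: the origin (TCP) lies on the centre line of the jaws, within the pads' length; the fingertips stand 11 mm ahead of it and the grasp point (between the pads) lies 8 mm behind it; z points along the fingers, y is the direction in which the jaws open and shut (so a half turn about z gives the same grasp; the last joint's range is limited). The gripper opens to 88 mm and grips with 3 to 60 N. Pads are 19 mm wide; open, the fingers measure 130 mm over their backs; the gripper's body (78 mm by 193 mm) begins 47 mm behind the grasp point.
Start: joints at [-48.409, 20.546, 0.682, 0, -70.136, -16.507], TCP at [0.286, -0.611, 0.238] pointing down, gripper open.
Joint ranges: [-176.03, 176.03], [-82.01, 121.73], [-58.28, 71.71], [-173.87, 95.51], [-174.79, -0.11], [-173.66, 173.66]. Speed limits (degrees/s): [136.94, 136.94, 172.46, 180, 180, 180].

### API

Orientations are given as [roll, pitch, yaw] about the fixed x, y, z axes, in that order (R = Rz(yaw) Ry(pitch) Rx(roll)).
In Python, from plant import ctrl, cams, order gives the robot as it stands.
- The arm moves only by the tool jog_arm, never from a script. Its argument "motion" is a list of rows, each an object with "offset": the shift along the tool's x, y, z in mm, a list of three; "roll": the turn about the tool's z in rad; "hand": the finger opening in mm, from 0 to 87.6. A call has 1 to 20 rows; each row is the pose to reach, as a shift and turn from the pose commanded when the call began, along the tool's axes at that moment; what a row does not reach only later rows make up. A row lasts 1/12 s, in which the tool goes at most 41.7 mm and 7.16 degrees, less where a joint would pass 70% of its speed; a pose out of reach is approached as far as the arm can. A call with a gripper value outside its range is refused whole. The fingers move at their own pace and stop on an object; the grip force is fixed at half the most. Time passes only in rows, so rows that repeat a pose let the fingers close. It gives the time, the measured TCP pose, the force and the opening at its end, in the units of the state.
- ctrl.get_obs(): the state, without advancing time (a new reading comes with each control period).
- cams.snapshot(name): name is "scene" or "side" or "wrist"; returns a dict with "img" (384x512x3 uint8, red, green, blue), "K" (3x3 intrinsics, pixels), "D" ([k1, k2, p1, p2, k3] as OpenCV has them; the pictures are not rectified), "cam_to_world" (4x4, takes a point from camera to world coordinates); the wrist camera has in their place "T_tool_cam" (4x4, takes a point from camera to tool coordinates, whose origin is the TCP and whose axes are the flange's). Camera axes: x right, y down, z forward; pixel columns grow to the right and rows downward; lengths in m; the calibration is good to about 2 mm. A picture is of the moment at which its call begins: read the wrist's pose just before it. There is no depth.
- order.close_job(): hands the job in, once; it reports no verdict.
The state is a dict: "clock": time; "joint_pos": joint angles; "qvel": joint speeds; "tau": joint torques, N m; "tool_pos": TCP position; "orientation": TCP orientation; "force": force on the tool from outside, world axes, zero at the start; "moment": the same for the moment, N m; "opening": finger opening in m.
Only numpy, scipy, OpenCV 4.12 (cv2) and the standard library are available. Lean on these libraries where they do the work, as an engineer would, in place of code of your own. Each camera call takes 0.05 s, during which the arm holds its last target. There are 200 camera calls.

## Working session

There is one attempt and no reset: what is moved stays moved. The work goes in short steps, Python scripts to look and compute and a tool call to move; the robot and the scene stay as the last step left them, time stands still between calls to the robot, and variables do not carry over. Pictures are saved under pics/ and viewed, about 8 in all and at most 12, crops included, and the job is handed in when it is done.

Besides the shell and the picture viewer there is one more tool, called after ">>>" as a command line: name --argument value ..., lists and objects as JSON in quotes. jog_arm: Moves the arm, as the interface text tells. Its arguments: {"type":"object","properties":{"motion":{"type":"array"}},"required":["motion"]}

```bash
mkdir -p pics; ls; python3 - <<'E'
from plant import ctrl,cams
import cv2,numpy as np,pickle
o=ctrl.get_obs();print(o)
d={}
for n in("scene","side","wrist"):
    s=cams.snapshot(n);d[n]=s
    cv2.imwrite(f"pics/a_{n}.png",s["img"][:,:,::-1])
    print(n,s["K"].tolist(),s["D"],np.round(s.get("cam_to_world",s.get("T_tool_cam")),4).tolist())
pickle.dump(d,open("a.pkl","wb"))
cv2.imwrite("pics/a.png",np.vstack([cv2.resize(np.hstack([d["scene"]["img"],d["side"]["img"]]),(800,300))])[:,:,::-1])
E
```

```text
pics
{'clock': 0.0, 'joint_pos': array([-4.84102121e+01,  2.05908601e+01,  6.30420910e-01, -1.90379403e-02,
       -7.01382954e+01, -1.65078248e+01]), 'qvel': array([-0.03943131,  0.00448588, -0.01343998, -0.01506112, -0.10079629,
        0.01047393]), 'tau': array([ 3.86285219e-04, -5.82716346e+01,  2.93060070e+01,  6.99741930e+00,
        6.86577841e-03, -1.55766948e-04]), 'tool_pos': array([ 0.28589353, -0.61089798,  0.23660713]), 'orientation': array([ 1.79900250e+02, -1.08986143e-02, -1.54924511e+02]), 'force': array([-0.53007184,  1.30027813,  0.21380185]), 'moment': array([-0.0012512 , -0.0127543 , -0.06287501]), 'opening': 0.08763532220893916}
scene [[422.88265315987803, 0.0, 250.68635051145463], [0.0, 422.88265315987803, 189.88523629460653], [0.0, 0.0, 1.0]] [0.01985297 0.         0.         0.         0.        ] [[0.8851, 0.4009, -0.2366, 0.8091], [0.4654, -0.7705, 0.4355, -0.4017], [-0.0077, -0.4955, -0.8685, 0.9933], [0.0, 0.0, 0.0, 1.0]]
side [[374.8271830070509, 0.0, 253.1846199545054], [0.0, 374.8271830070509, 193.02936413118587], [0.0, 0.0, 1.0]] [-0.12062255  0.          0.          0.          0.        ] [[-0.6713, -0.3803, 0.6362, -0.1051], [-0.7412, 0.3496, -0.5731, 0.6465], [-0.0044, -0.8562, -0.5166, 0.734], [0.0, 0.0, 0.0, 1.0]]
wrist [[330.95333671786415, 0.0, 257.30754432924675], [0.0, 330.95333671786415, 193.27730580731662], [0.0, 0.0, 1.0]] [-0.01608053  0.          0.          0.          0.        ] [[-0.0009, -0.9509, -0.3095, 0.0853], [1.0, -0.0006, -0.0008, -0.0009], [0.0006, -0.3095, 0.9509, -0.1465], [0.0, 0.0, 0.0, 1.0]]
```

View pics/a_scene.png

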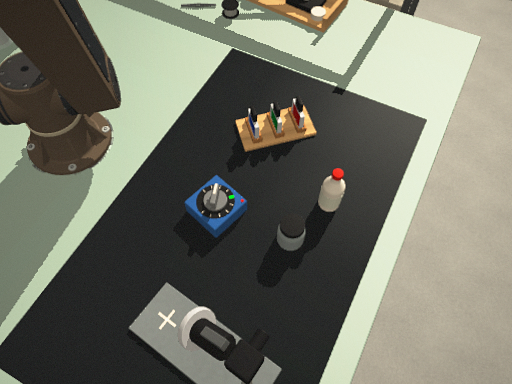

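View pics/a_side.png

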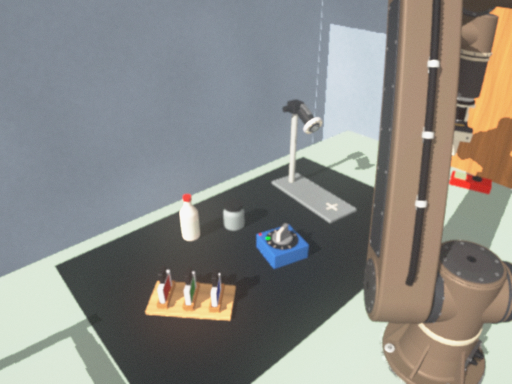

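The tool can't be tilted with this interface: it only takes shifts plus a turn about tool z. My plan is to grip the tab across its width, then swivel the module 30° about the jaw axis by pushing it against a fixed edge. First I'll measure the scene.

```bash
cat > h.py <<'E'
import cv2,numpy as np,pickle
from scipy.spatial.transform import Rotation as R
def T(o):
    M=np.eye(4);M[:3,:3]=R.from_euler('xyz',o['orientation'],degrees=True).as_matrix();M[:3,3]=o['tool_pos'];return M
def pose(s,o=None): return np.array(s['cam_to_world']) if 'cam_to_world' in s else T(o)@np.array(s['T_tool_cam'])
def ray(s,px,z,o=None):
    C=pose(s,o);p=cv2.undistortPoints(np.array(px,float).reshape(-1,1,2),np.array(s['K']),np.array(s['D']))[:,0]
    d=np.c_[p,np.ones(len(p))]@C[:3,:3].T;return C[:3,3]+d*((z-C[2,3])/d[:,2])[:,None]
def proj(s,P,o=None):
    C=np.linalg.inv(pose(s,o));r=cv2.Rodrigues(C[:3,:3])[0]
    return cv2.projectPoints(np.array(P,float).reshape(-1,1,3),r,C[:3,3],np.array(s['K']),np.array(s['D']))[0][:,0]
def big(m,n=1):
    c=cv2.findContours(m.astype(np.uint8),0,1)[0];return sorted(c,key=cv2.contourArea)[::-1][:n]
E
python3 - <<'E'
from h import *
d=pickle.load(open('a.pkl','rb'));s=d['scene'];im=s['img'];v=cv2.cvtColor(im,cv2.COLOR_RGB2HSV);H,S,V=[v[...,i].astype(int) for i in range(3)]
yy,xx=np.mgrid[:384,:512]
def box(m,z,name,n=1):
    for c in big(m,n):
        c=ray(s,c.reshape(-1,2),z)[:,:2]*1000
        r=cv2.minAreaRect(c.astype(np.float32));print(name,np.round(r[0],1),np.round(r[1],1),round(r[2],1),np.round(cv2.boxPoints(r)).tolist())
roi=lambda a,b,c,e:(xx>a)&(xx<b)&(yy>c)&(yy<e)
box((H>8)&(H<25)&(S>100)&roi(220,330,90,160),.012,'rack')
box((H>100)&(H<125)&(S>150)&roi(170,260,160,250),.05,'box')
box((V>190)&(S<60)&roi(150,182,300,335),.012,'cross')
box((S<50)&(V>60)&roi(110,290,280,384),.012,'plate')
for n,l,h in(('blue',100,130),('green',45,85)):
    m=(H>l)&(H<h)&(S>80)&(V>40)&roi(235,315,90,140);y,x=np.nonzero(m);print(n,m.sum(),x.mean(),y.mean())
m=((H<6)|(H>174))&(S>120)&roi(235,315,90,140);y,x=np.nonzero(m);print('red',m.sum(),x.mean(),y.mean())
m=(H>45)&(H<80)&(S>120)&roi(170,260,160,250);y,x=np.nonzero(m);print('gmark',ray(s,[[x.mean(),y.mean()]],.05))
c=cv2.resize(im[160:240,170:260],None,fx=5,fy=5,interpolation=2);e=cv2.resize(im[90:155,225:325],None,fx=5,fy=5,interpolation=2)
w=np.zeros((400,450,3),np.uint8);w[:]=c;cv2.imwrite('pics/b.png',np.hstack([c,cv2.copyMakeBorder(cv2.resize(e,(350,228)),0,172,0,0,0)])[:,:,::-1])
E
```

```text
rack [506.  311.2] [218.2 122. ] 43.6 [[385.0, 280.0], [469.0, 192.0], [627.0, 342.0], [543.0, 431.0]]
box [493.8  -7. ] [125.1 130. ] 73.9 [[414.0, -49.0], [539.0, -85.0], [574.0, 35.0], [449.0, 71.0]]
cross [ 529.3 -296.9] [36.8 39.1] 38.2 [[503.0, -293.0], [527.0, -324.0], [556.0, -301.0], [532.0, -270.0]]
plate [ 610.2 -303. ] [140.3 280.7] 82.3 [[462.0, -354.0], [740.0, -391.0], [759.0, -252.0], [480.0, -215.0]]
blue 44 251.6590909090909 124.38636363636364
green 55 273.72727272727275 119.12727272727273
red 73 295.7671232876712 114.23287671232876
gmark [[0.51604664 0.03096458 0.05      ]]
```

View pics/b.png

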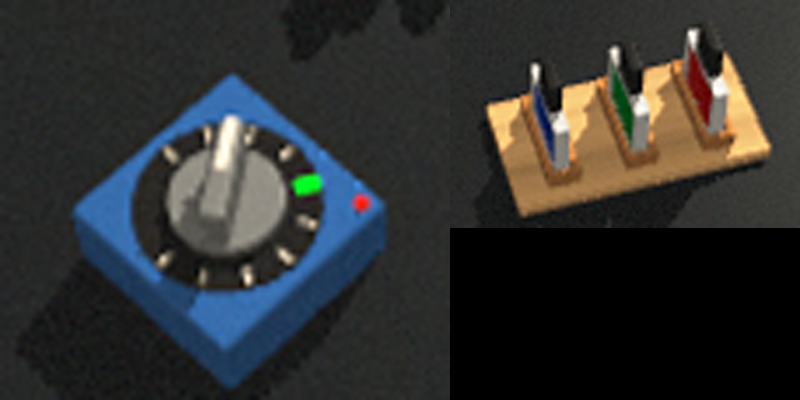

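Dial crop: the pointer end is at about (232,120), and the green mark at (307,185) is clockwise from it. Rack crop: the order is blue, green, red along world direction ~43°. Next I go above the dial for a close look.

>>> jog_arm --motion '[{"offset": [-449, 453, 0], "roll": 0, "hand": 87}, {"offset": [-449, 453, 0], "roll": 0, "hand": 87}, {"offset": [-449, 453, 0], "roll": 0, "hand": 87}, {"offset": [-449, 453, 0], "roll": 0, "hand": 87}, {"offset": [-449, 453, 0], "roll": 0, "hand": 87}, {"offset": [-449, 453, 0], "roll": 0, "hand": 87}, {"offset": [-449, 453, 0], "roll": 0, "hand": 87}, {"offset": [-449, 453, 0], "roll": 0, "hand": 87}, {"offset": [-449, 453, 0], "roll": 0, "hand": 87}, {"offset": [-449, 453, 0], "roll": 0, "hand": 87}, {"offset": [-449, 453, 0], "roll": 0, "hand": 87}, {"offset": [-449, 453, 0], "roll": 0, "hand": 87}, {"offset": [-449, 453, 0], "roll": 0, "hand": 87}, {"offset": [-449, 453, 0], "roll": 0, "hand": 87}, {"offset": [-449, 453, 0], "roll": 0, "hand": 87}, {"offset": [-449, 453, 0], "roll": 0, "hand": 87}, {"offset": [-449, 453, 0], "roll": 0, "hand": 87}, {"offset": [-449, 453, 0], "roll": 0, "hand": 87}]'

```text
clock: 1.65
tool_pos: [0.5006, -0.0099, 0.2372]
orientation: [180.0, -0.1, -154.8]
force: [-0.3, -0.3, 0.4]
opening: 0.0874
```

```bash
python3 - <<'E'
from h import *
from plant import ctrl,cams
o=ctrl.get_obs();s=cams.snapshot('wrist');pickle.dump((o,s),open('c.pkl','wb'));cv2.imwrite('pics/c.png',s['img'][:,:,::-1])
print(o['tool_pos'],o['orientation'],o['joint_pos'],o['clock'])
v=cv2.cvtColor(s['img'],cv2.COLOR_RGB2HSV);H,S,V=[v[...,i].astype(int) for i in range(3)]
c=big((H>100)&(H<125)&(S>130))[0];p=ray(s,c.reshape(-1,2),.05,o)[:,:2]*1000;r=cv2.minAreaRect(p.astype(np.float32));print(r)
y,x=np.nonzero((H>45)&(H<80)&(S>120));print(x.mean(),y.mean(),ray(s,[[x.mean(),y.mean()]],.05,o))
E
```

```text
[ 0.50062062 -0.00993688  0.2371707 ] [ 1.79989540e+02 -5.36005206e-02 -1.54801851e+02] [ 2.13801016e+01  4.01896752e+00 -2.08120923e+01 -7.56393079e-03
 -6.52231184e+01 -8.61787842e+01] 1.65
((487.2442932128906, -1.4961395263671875), (113.94824981689453, 113.4913101196289), 73.78118896484375)
283.5728155339806 201.6601941747573 [[0.51859407 0.02826986 0.05      ]]
```

View pics/c.png

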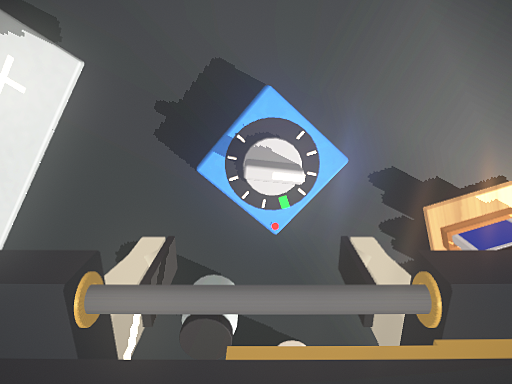

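Wrist view: box centre is about (273,160), the green mark about (284,202), and the bar runs from about (247,165) to (305,178). I need the bar angle, corrected for its height.

```bash
python3 - <<'E'
from h import *
o,s=pickle.load(open('c.pkl','rb'))
c=np.array([.4872,-.0015])
print('axis px z90',proj(s,[[*c,.09],[*c,.05]],o))
for a in range(20,100,10):
    t=np.radians(163.8-a);print(a,proj(s,[[*(c+.028*np.array([np.cos(t),np.sin(t)])),.09]],o).round())
w=cv2.resize(s['img'][120:210,220:325],None,fx=6,fy=6,interpolation=2)
cv2.imwrite('pics/d.png',w[:,:,::-1])
E
```

```text
axis px z90 [[273.0937514  173.88638313]
 [271.3477356  164.07317433]]
20 [[301. 159.]]
30 [[302. 164.]]
40 [[304. 169.]]
50 [[304. 175.]]
60 [[303. 180.]]
70 [[301. 185.]]
80 [[299. 189.]]
90 [[295. 193.]]
```

View pics/d.png

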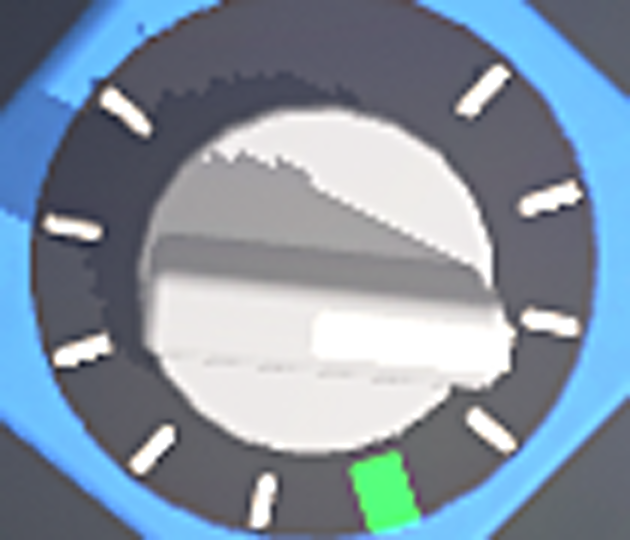

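```bash
python3 - <<'E'
from h import *
d=pickle.load(open('a.pkl','rb'));s=d['scene']
print('bottle cap',ray(s,[[338,172]],.15),'base',ray(s,[[329,208]],.0),'jar lid',ray(s,[[291,224]],.085),'base',ray(s,[[291,245]],0))
# stand plate left edge / cross in wrist+scene
o,w=pickle.load(open('c.pkl','rb'))
print('cross',ray(s,[[167,319.5]],.012),ray(w,[[11,75]],.012,o))
E
```

```text
bottle cap [[0.7386328  0.15841325 0.15      ]] base [[0.74707285 0.14289442 0.        ]] jar lid [[0.68929974 0.01553998 0.085     ]] base [[0.70267791 0.00189832 0.        ]]
cross [[ 0.53090162 -0.29759738  0.012     ]] [[ 0.52476718 -0.29080684  0.012     ]]
```

>>> jog_arm --motion '[{"offset": [8.5, 13.3, 0], "roll": -1.459, "hand": 87}, {"offset": [8.5, 13.3, 0], "roll": -1.459, "hand": 87}, {"offset": [8.5, 13.3, 0], "roll": -1.459, "hand": 87}, {"offset": [8.5, 13.3, 0], "roll": -1.459, "hand": 87}, {"offset": [8.5, 13.3, 0], "roll": -1.459, "hand": 87}, {"offset": [8.5, 13.3, 0], "roll": -1.459, "hand": 60}, {"offset": [8.5, 13.3, 0], "roll": -1.459, "hand": 60}, {"offset": [8.5, 13.3, 0], "roll": -1.459, "hand": 60}, {"offset": [8.5, 13.3, 0], "roll": -1.459, "hand": 60}, {"offset": [8.5, 13.3, 0], "roll": -1.459, "hand": 60}, {"offset": [8.5, 13.3, 0], "roll": -1.459, "hand": 60}, {"offset": [8.5, 13.3, 0], "roll": -1.459, "hand": 60}, {"offset": [8.5, 13.3, 30], "roll": -1.459, "hand": 60}, {"offset": [8.5, 13.3, 60], "roll": -1.459, "hand": 60}, {"offset": [8.5, 13.3, 90], "roll": -1.459, "hand": 60}, {"offset": [8.5, 13.3, 115], "roll": -1.459, "hand": 60}, {"offset": [8.5, 13.3, 135], "roll": -1.459, "hand": 60}, {"offset": [8.5, 13.3, 150], "roll": -1.459, "hand": 60}, {"offset": [8.5, 13.3, 160], "roll": -1.459, "hand": 60}, {"offset": [8.5, 13.3, 160], "roll": -1.459, "hand": 60}]'

```text
clock: 3.37
tool_pos: [0.4856, -0.0041, 0.0756]
orientation: [179.8, 0.0, -71.5]
force: [-0.8, 0.5, 0.1]
opening: 0.0598
```

>>> jog_arm --motion '[{"offset": [0, 0, 0], "roll": 0, "hand": 30}, {"offset": [0, 0, 0], "roll": 0, "hand": 20}, {"offset": [0, 0, 0], "roll": 0, "hand": 10}, {"offset": [0, 0, 0], "roll": 0, "hand": 8}, {"offset": [0, 0, 0], "roll": 0, "hand": 8}, {"offset": [0, 0, 0], "roll": 0, "hand": 8}, {"offset": [0, 0, 0], "roll": 0, "hand": 8}]'

```text
clock: 3.95
tool_pos: [0.4875, -0.0022, 0.0778]
orientation: [-180.0, 0.0, -71.3]
force: [0.5, 0.5, -0.1]
opening: 0.019
```

```bash
python3 - <<'E'
from h import *
from plant import ctrl,cams
o=ctrl.get_obs();s=cams.snapshot('wrist');pickle.dump((o,s),open('e.pkl','wb'));cv2.imwrite('pics/e.png',s['img'][:,:,::-1])
print(o)
E
```

```text
{'clock': 3.95, 'joint_pos': array([ 2.29136152e+01,  1.28143079e+01, -3.44539233e+01,  5.25421311e-04,
       -4.26989961e+01, -4.22655025e+00]), 'qvel': array([ 0.08127357,  0.16369832, -0.07031379,  0.04792065, -0.00275165,
       -0.0959527 ]), 'tau': array([-3.53026588e-02, -3.95446622e+01,  2.12118942e+01,  5.05425856e+00,
        3.02284886e-02,  5.24506922e-04]), 'tool_pos': array([ 0.48753371, -0.00215453,  0.07784477]), 'orientation': array([-1.79967290e+02,  2.05980125e-03, -7.13125484e+01]), 'force': array([ 0.51749635,  0.49773783, -0.05795862]), 'moment': array([ 0.01517123,  0.13133972, -0.00810138]), 'opening': 0.019009236871690285}
```

>>> jog_arm --motion '[{"offset": [0, 0, 0], "roll": 0, "hand": 8}, {"offset": [0, 0, 0], "roll": 0, "hand": 6}, {"offset": [0, 0, 0], "roll": 0, "hand": 6}, {"offset": [0, 0, 0], "roll": 0, "hand": 6}, {"offset": [0, 0, 0], "roll": 0, "hand": 6}, {"offset": [0, 0, 0], "roll": 0, "hand": 6}]'

```text
clock: 4.5
tool_pos: [0.4892, -0.0015, 0.0781]
orientation: [-179.8, -0.0, -71.3]
force: [5.5, 0.8, -2.2]
opening: 0.0137
```

>>> jog_arm --motion '[{"offset": [0, 0, 0], "roll": 0.1, "hand": 6}, {"offset": [0, 0, 0], "roll": 0.2, "hand": 6}, {"offset": [0, 0, 0], "roll": 0.3, "hand": 6}, {"offset": [0, 0, 0], "roll": 0.4, "hand": 6}, {"offset": [0, 0, 0], "roll": 0.5, "hand": 6}, {"offset": [0, 0, 0], "roll": 0.6, "hand": 6}, {"offset": [0, 0, 0], "roll": 0.7, "hand": 6}, {"offset": [0, 0, 0], "roll": 0.8, "hand": 6}, {"offset": [0, 0, 0], "roll": 0.9, "hand": 6}, {"offset": [0, 0, 0], "roll": 1.0, "hand": 6}, {"offset": [0, 0, 0], "roll": 1.1, "hand": 6}, {"offset": [0, 0, 0], "roll": 1.133, "hand": 6}, {"offset": [0, 0, 0], "roll": 1.133, "hand": 6}, {"offset": [0, 0, 0], "roll": 1.133, "hand": 6}, {"offset": [0, 0, 0], "roll": 1.133, "hand": 6}]'

```text
clock: 5.75
tool_pos: [0.4869, -0.0011, 0.078]
orientation: [179.9, 0.0, -136.2]
force: [-6.3, 9.6, 8.6]
opening: 0.0138
```

>>> jog_arm --motion '[{"offset": [0, 0, 0], "roll": 0, "hand": 40}, {"offset": [0, 0, 0], "roll": 0, "hand": 87}, {"offset": [0, 0, 0], "roll": 0, "hand": 87}, {"offset": [0, 0, 0], "roll": 0, "hand": 87}, {"offset": [0, 0, 0], "roll": 0, "hand": 87}, {"offset": [0, 0, -20], "roll": 0, "hand": 87}, {"offset": [0, 0, -60], "roll": 0, "hand": 87}, {"offset": [0, 0, -100], "roll": 0, "hand": 87}, {"offset": [0, 0, -140], "roll": 0, "hand": 87}, {"offset": [0, 0, -160], "roll": 0, "hand": 87}, {"offset": [0, 0, -160], "roll": 0, "hand": 87}]'

```text
clock: 6.67
tool_pos: [0.49, -0.002, 0.2431]
orientation: [-179.7, 0.4, -136.2]
force: [0.7, 0.3, -0.2]
opening: 0.0815
```

```bash
python3 - <<'E'
from h import *
from plant import ctrl,cams
o=ctrl.get_obs();s=cams.snapshot('wrist');pickle.dump((o,s),open('f.pkl','wb'))
print(o['tool_pos'],o['orientation'],o['joint_pos'],o['clock'])
v=cv2.cvtColor(s['img'],cv2.COLOR_RGB2HSV);H,S,V=[v[...,i].astype(int) for i in range(3)]
c=big((H>100)&(H<125)&(S>130))[0];p=ray(s,c.reshape(-1,2),.05,o)[:,:2]*1000;print(cv2.minAreaRect(p.astype(np.float32)))
y,x=np.nonzero((H>45)&(H<80)&(S>120));print(x.mean(),y.mean())
x,y=int(x.mean()),int(y.mean())
q=proj(s,[[.4872,-.0015,.09]],o)[0].astype(int);print(q)
w=cv2.resize(s['img'][q[1]-50:q[1]+50,q[0]-60:q[0]+60],None,fx=5,fy=5,interpolation=2)
cv2.imwrite('pics/f.png',w[:,:,::-1])
E
```

```text
[ 0.48995207 -0.00196138  0.24305936] [-179.73389382    0.43677078 -136.20884267] [ 22.89176627   2.32642212 -21.88576834   0.10214967 -65.28488328
 -69.14392543] 6.6667
((487.18408203125, -2.5396652221679688), (115.3656997680664, 113.42634582519531), 73.6889877319336)
260.4864864864865 210.1081081081081
[261 178]
```

View pics/f.png

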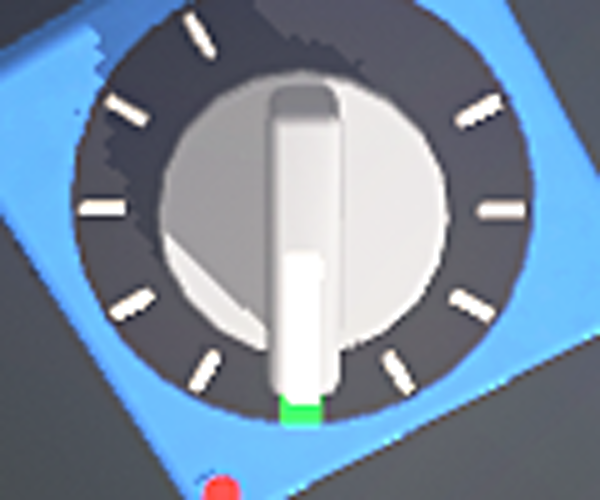

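The pointer at (302,330–400) is right on the green mark at (302,410). Next I go above the rack.

>>> jog_arm --motion '[{"offset": [-228, 215, -40], "roll": 0, "hand": 87}, {"offset": [-228, 215, -40], "roll": 0, "hand": 87}, {"offset": [-228, 215, -40], "roll": 0, "hand": 87}, {"offset": [-228, 215, -40], "roll": 0, "hand": 87}, {"offset": [-228, 215, -40], "roll": 0, "hand": 87}, {"offset": [-228, 215, -40], "roll": 0, "hand": 87}, {"offset": [-228, 215, -40], "roll": 0, "hand": 87}, {"offset": [-228, 215, -40], "roll": 0, "hand": 87}, {"offset": [-228, 215, -40], "roll": 0, "hand": 87}, {"offset": [-228, 215, -40], "roll": 0, "hand": 87}, {"offset": [-228, 215, -40], "roll": 0, "hand": 87}, {"offset": [-228, 215, -40], "roll": 0, "hand": 87}]'

```text
clock: 7.72
tool_pos: [0.5031, 0.3097, 0.2768]
orientation: [-180.0, -0.1, -136.3]
force: [0.5, -0.2, -0.1]
opening: 0.0874
```

```bash
python3 - <<'E'
from h import *
from plant import ctrl,cams
o=ctrl.get_obs();s=cams.snapshot('wrist');pickle.dump((o,s),open('g.pkl','wb'));cv2.imwrite('pics/g.png',s['img'][:,:,::-1])
print(o['tool_pos'],o['orientation'],o['joint_pos'],o['clock'])
v=cv2.cvtColor(s['img'],cv2.COLOR_RGB2HSV);H,S,V=[v[...,i].astype(int) for i in range(3)]
c=big((H>8)&(H<25)&(S>80))[0];print(cv2.boundingRect(c));p=ray(s,c.reshape(-1,2),.012,o)[:,:2]*1000;print(cv2.minAreaRect(p.astype(np.float32)))
E
```

```text
[0.50314314 0.30967209 0.27682495] [-1.79998465e+02 -8.07256764e-02 -1.36281892e+02] [ 5.05498531e+01  1.13977782e+01 -6.78201362e+00 -8.49947657e-03
 -7.19005434e+01 -9.68290979e+01] 7.7167
(212, 70, 94, 167)
((505.20404052734375, 311.5068054199219), (212.82179260253906, 110.40361022949219), 43.61891174316406)
```

View pics/g.png

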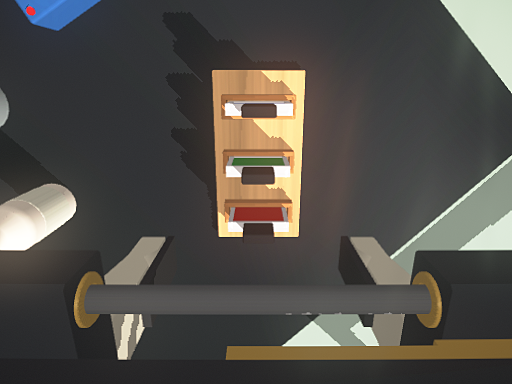

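The rack is centred at about (505,312) mm, axis 43.6°, and the tool is already aligned with it. The faces seen from the blue side are bare board, so the component faces point toward the red end. I'll descend and grip the green tab across its width.

>>> jog_arm --motion '[{"offset": [-2, -0.7, 35], "roll": 0, "hand": 87}, {"offset": [-2, -0.7, 70], "roll": 0, "hand": 87}, {"offset": [-2, -0.7, 105], "roll": 0, "hand": 87}, {"offset": [-2, -0.7, 135], "roll": 0, "hand": 87}, {"offset": [-2, -0.7, 160], "roll": 0, "hand": 87}, {"offset": [-2, -0.7, 180], "roll": 0, "hand": 87}, {"offset": [-2, -0.7, 190], "roll": 0, "hand": 87}, {"offset": [-2, -0.7, 190], "roll": 0, "hand": 87}, {"offset": [-2, -0.7, 190], "roll": 0, "hand": 60}, {"offset": [-2, -0.7, 190], "roll": 0, "hand": 40}]'

```text
clock: 8.6
tool_pos: [0.5062, 0.312, 0.0892]
orientation: [-180.0, 0.1, -136.2]
force: [0.2, -0.7, 0.5]
opening: 0.0788
```

```bash
python3 - <<'E'
from h import *
from plant import ctrl,cams
o=ctrl.get_obs();s=cams.snapshot('wrist');pickle.dump((o,s),open('i.pkl','wb'));cv2.imwrite('pics/i.png',s['img'][:,:,::-1])
print(o['tool_pos'],o['orientation'],o['opening'],o['force'])
E
```

```text
[0.50618126 0.31201241 0.08916033] [-1.79991926e+02  1.33093530e-01 -1.36240977e+02] 0.07879804447488302 [ 0.24993595 -0.73988238  0.48533904]
```

View pics/i.png

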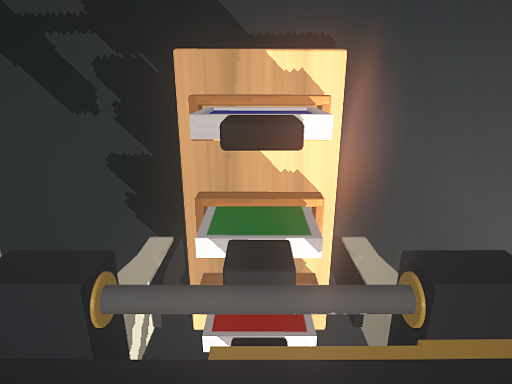

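The green face toward the blue side is bare board, and the tab at (260,262) lies between the fingers. Now I close and lift.

>>> jog_arm --motion '[{"offset": [0, 0, 0], "roll": 0, "hand": 36}, {"offset": [0, 0, 0], "roll": 0, "hand": 32}, {"offset": [0, 0, 0], "roll": 0, "hand": 24}, {"offset": [0, 0, 0], "roll": 0, "hand": 24}, {"offset": [0, 0, 0], "roll": 0, "hand": 24}, {"offset": [0, 0, 0], "roll": 0, "hand": 24}, {"offset": [0, 0, 0], "roll": 0, "hand": 24}, {"offset": [0, 0, 0], "roll": 0, "hand": 24}, {"offset": [0, 0, 0], "roll": 0, "hand": 24}, {"offset": [0, 0, 0], "roll": 0, "hand": 24}, {"offset": [0, 0, 0], "roll": 0, "hand": 24}, {"offset": [0, 0, 0], "roll": 0, "hand": 24}]'

```text
clock: 9.65
tool_pos: [0.5053, 0.3117, 0.0876]
orientation: [180.0, 0.0, -136.2]
force: [-0.4, 1.2, 1.6]
opening: 0.0333
```

>>> jog_arm --motion '[{"offset": [0, 0, -10], "roll": 0, "hand": 24}, {"offset": [0, 0, -20], "roll": 0, "hand": 24}, {"offset": [0, 0, -40], "roll": 0, "hand": 24}, {"offset": [0, 0, -60], "roll": 0, "hand": 24}, {"offset": [0, 0, -80], "roll": 0, "hand": 24}, {"offset": [0, 0, -100], "roll": 0, "hand": 24}, {"offset": [0, 0, -130], "roll": 0, "hand": 24}, {"offset": [0, 0, -160], "roll": 0, "hand": 24}, {"offset": [0, 0, -160], "roll": 0, "hand": 24}, {"offset": [0, 0, -160], "roll": 0, "hand": 24}, {"offset": [0, 0, -160], "roll": 0, "hand": 24}, {"offset": [0, 0, -160], "roll": 0, "hand": 24}]'

```text
clock: 10.65
tool_pos: [0.5047, 0.3111, 0.2467]
orientation: [180.0, -0.1, -136.3]
force: [-0.3, -0.0, -1.6]
opening: 0.0338
```

The module is held, with the opening at 34 mm. Next I bring its bare face up to the light box's rack-side edge, near the corner away from the bar, so I can swivel it in the grip.

>>> jog_arm --motion '[{"offset": [17, -15, 0], "roll": -0.06, "hand": 24}, {"offset": [34, -30, 0], "roll": -0.12, "hand": 24}, {"offset": [55, -49, 0], "roll": -0.2, "hand": 24}, {"offset": [76, -68, 0], "roll": -0.28, "hand": 24}, {"offset": [97, -86, 0], "roll": -0.36, "hand": 24}, {"offset": [118, -105, 0], "roll": -0.44, "hand": 24}, {"offset": [139, -124, 0], "roll": -0.524, "hand": 24}, {"offset": [155, -138, 0], "roll": -0.524, "hand": 24}, {"offset": [167, -148.8, 0], "roll": -0.524, "hand": 24}, {"offset": [167, -148.8, 25], "roll": -0.524, "hand": 24}, {"offset": [167, -148.8, 55], "roll": -0.524, "hand": 24}, {"offset": [167, -148.8, 85], "roll": -0.524, "hand": 24}, {"offset": [167, -148.8, 110], "roll": -0.524, "hand": 24}, {"offset": [167, -148.8, 125], "roll": -0.524, "hand": 24}, {"offset": [167, -148.8, 137], "roll": -0.524, "hand": 24}, {"offset": [167, -148.8, 137], "roll": -0.524, "hand": 24}, {"offset": [167, -148.8, 137], "roll": -0.524, "hand": 24}]'

```text
clock: 12.07
tool_pos: [0.4869, 0.0881, 0.1096]
orientation: [179.9, -0.1, -106.2]
force: [1.1, 0.2, -1.0]
opening: 0.0337
```

```bash
python3 - <<'E'
from h import *
from plant import ctrl,cams
o=ctrl.get_obs();s=cams.snapshot('wrist');c=cams.snapshot('side')
print(o['tool_pos'],o['orientation'],o['joint_pos'],o['force'],o['opening'])
cv2.imwrite('pics/j.png',np.hstack([cv2.resize(s['img'],(400,300)),cv2.resize(c['img'][150:330,180:420],(400,300))])[:,:,::-1])
E
```

```text
[0.48689904 0.08811669 0.10962932] [ 1.79888793e+02 -1.36583151e-01 -1.06211651e+02] [ 3.30687589e+01  1.10135624e+01 -3.13965856e+01  6.50427866e-03
 -4.77659168e+01 -4.92849214e+01] [ 1.09455629  0.156025   -1.02999357] 0.0337009289229482
```

View pics/j.png

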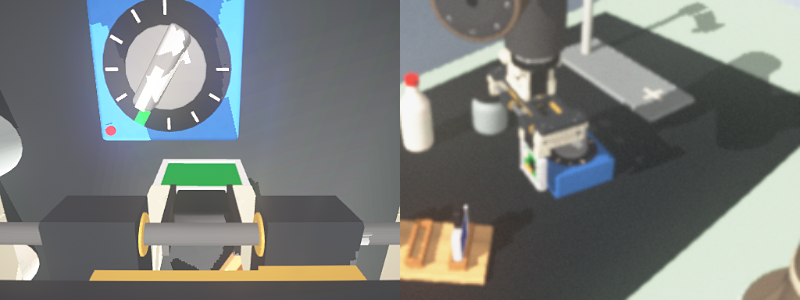

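The module is held upright by the fingers, bare face toward the box and clear of the bar. I'll push it in stages and watch the force.

>>> jog_arm --motion '[{"offset": [10, 0, 0], "roll": 0, "hand": 24}, {"offset": [18, 0, 0], "roll": 0, "hand": 24}, {"offset": [22, 0, 0], "roll": 0, "hand": 24}, {"offset": [26, 0, 0], "roll": 0, "hand": 24}, {"offset": [29, 0, 0], "roll": 0, "hand": 24}, {"offset": [32, 0, 0], "roll": 0, "hand": 24}, {"offset": [35, 0, 0], "roll": 0, "hand": 24}, {"offset": [38, 0, 0], "roll": 0, "hand": 24}]'

```text
clock: 12.83
tool_pos: [0.4775, 0.0528, 0.1111]
orientation: [-179.9, 0.2, -106.2]
force: [-0.1, 5.6, -3.2]
opening: 0.0339
```

>>> jog_arm --motion '[{"offset": [4, 0, 0], "roll": 0, "hand": 24}, {"offset": [8, 0, 0], "roll": 0, "hand": 24}, {"offset": [12, 0, 0], "roll": 0, "hand": 24}, {"offset": [16, 0, 0], "roll": 0, "hand": 24}, {"offset": [20, 0, 0], "roll": 0, "hand": 24}, {"offset": [23, 0, 0], "roll": 0, "hand": 24}, {"offset": [25, 0, 0], "roll": 0, "hand": 24}, {"offset": [25, 0, 0], "roll": 0, "hand": 24}, {"offset": [25, 0, 0], "roll": 0, "hand": 24}]'

```text
clock: 13.58
tool_pos: [0.4712, 0.0287, 0.1114]
orientation: [-179.9, 0.1, -106.2]
force: [2.7, 4.1, 1.1]
opening: 0.0332
```

```bash
python3 - <<'E'
from h import *
from plant import ctrl,cams
o=ctrl.get_obs();s=cams.snapshot('wrist');c=cams.snapshot('side');pickle.dump((o,s,c),open('k.pkl','wb'))
print(o['tool_pos'],o['orientation'],o['force'],o['opening'])
cv2.imwrite('pics/k.png',np.hstack([cv2.resize(s['img'],(400,300)),cv2.resize(c['img'][180:300,220:380],(400,300))])[:,:,::-1])
E
```

```text
[0.47124656 0.0286856  0.11141819] [-1.79861451e+02  1.28079535e-01 -1.06218322e+02] [2.69211823 4.13336799 1.10194903] 0.03316535237666994
```

View pics/k.png

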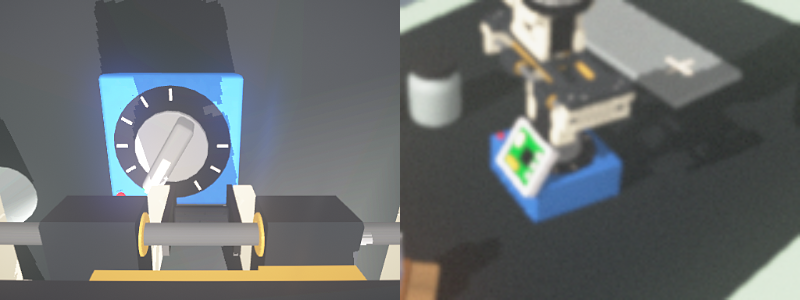

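The module has swivelled in the grip, with its component face now tilted up, and the dial hasn't moved. I'll lift off and head toward the stand to locate the cross and the stand axis.

>>> jog_arm --motion '[{"offset": [-2, 0, -8], "roll": 0, "hand": 24}, {"offset": [-4, 0, -20], "roll": 0, "hand": 24}, {"offset": [-4, 0, -40], "roll": 0, "hand": 24}, {"offset": [-4, 0, -70], "roll": 0, "hand": 24}, {"offset": [-4, 0, -100], "roll": 0, "hand": 24}, {"offset": [-4, 0, -130], "roll": 0, "hand": 24}, {"offset": [20, -12, -155], "roll": 0, "hand": 24}, {"offset": [45, -25, -175], "roll": 0, "hand": 24}, {"offset": [70, -38, -190], "roll": 0, "hand": 24}, {"offset": [95, -52, -200], "roll": 0, "hand": 24}, {"offset": [115, -62, -200], "roll": 0, "hand": 24}, {"offset": [124.6, -67.5, -200], "roll": 0, "hand": 24}, {"offset": [124.6, -67.5, -200], "roll": 0, "hand": 24}, {"offset": [124.6, -67.5, -200], "roll": 0, "hand": 24}]'

```text
clock: 14.85
tool_pos: [0.4988, -0.1109, 0.3098]
orientation: [179.8, -0.1, -106.3]
force: [-0.0, 0.4, -2.3]
opening: 0.0334
```

```bash
python3 - <<'E'
from h import *
from plant import ctrl,cams
o=ctrl.get_obs();s=cams.snapshot('wrist');c=cams.snapshot('side');sc=cams.snapshot('scene');pickle.dump((o,s,c,sc),open('l.pkl','wb'))
print(o['tool_pos'],o['orientation'],o['force'],o['opening'],o['clock'])
cv2.imwrite('pics/l.png',np.vstack([np.hstack([cv2.resize(s['img'],(400,300)),cv2.resize(c['img'][90:240,240:440],(400,300))]),np.hstack([cv2.resize(sc['img'][150:384,50:362],(400,300)),np.zeros((300,400,3),np.uint8)])])[:,:,::-1])
v=cv2.cvtColor(s['img'],cv2.COLOR_RGB2HSV);H,S,V=[v[...,i].astype(int) for i in range(3)]
print(proj(s,[[.530,-.297,.012]],o))
E
```

```text
[ 0.49884884 -0.11086596  0.30978939] [ 1.79839903e+02 -6.22227775e-02 -1.06320057e+02] [-0.01952354  0.43372581 -2.29648   ] 0.03343265026656261 14.85
[[188.30086488  13.13270835]]
```

View pics/l.png

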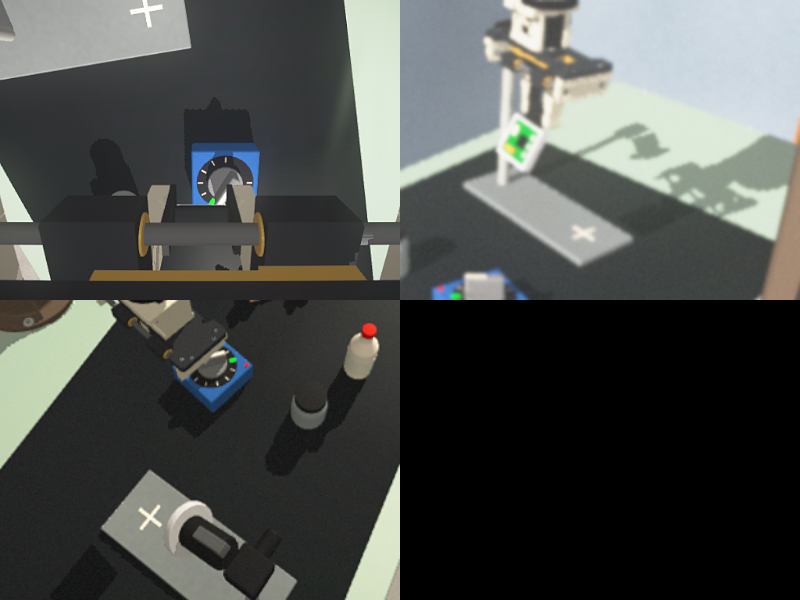

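Module still held and tilted, dial still on green. The cross is at about (187,15) in the wrist view. I'll measure the stand pose and check the tilt by projecting the module's corners.

```bash
python3 - <<'E'
from h import *
o,s,c,sc=pickle.load(open('l.pkl','rb'))
def hsv(i): v=cv2.cvtColor(i,cv2.COLOR_RGB2HSV);return [v[...,k].astype(int) for k in range(3)]
yy,xx=np.mgrid[:384,:512]
H,S,V=hsv(s['img'])
m=(V>215)&(S<50)&(xx>160)&(xx<212)&(yy<38);k=big(m)[0].reshape(-1,2);p=ray(s,k,.012,o)[:,:2]*1000
print('cross wrist',cv2.minAreaRect(p.astype(np.float32)),k.min(0),k.max(0))
def line(P): 
    vx,vy,x,y=cv2.fitLine(np.float32(P),cv2.DIST_HUBER,0,.01,.01).ravel();return round(np.degrees(np.arctan2(vy,vx)),2),x,y
# near long edge of plate in wrist picture: last bright pixel per column
E=[]
for x in range(10,235,3):
    g=cv2.GaussianBlur(V.astype(np.float32),(3,3),0)[30:125,x];d=np.diff(g);E.append([x,30+d.argmin()+.5])
E=ray(s,E,.012,o)[:,:2]*1000;a=line(E);print('long edge',a)
C=np.array(cv2.minAreaRect(p.astype(np.float32))[0]);t=np.radians(a[0]);n=np.array([-np.sin(t),np.cos(t)]);print('cross to edge (exp 65)',(np.array(a[1:])-C)@n)
H,S,V=hsv(sc['img']);m=(V>190)&(S<60)&(xx>150)&(xx<182)&(yy>300)&(yy<335);p=ray(sc,big(m)[0].reshape(-1,2),.012)[:,:2]*1000;print('cross scene',cv2.minAreaRect(p.astype(np.float32))[0])
# tilt
Tm=T(o);G=Tm[:3,3]-.008*Tm[:3,2];mx=-Tm[:3,0];my=np.cross([0,0,1],mx)
H,S,V=hsv(c['img']);m=(H>45)&(H<80)&(S>120)&(yy<190)&(xx>270)&(xx<330);y,x=np.nonzero(m);print('green px bbox',x.min(),x.max(),y.min(),y.max(),'mean',x.mean(),y.mean())
m2=((V>150)|m)&(yy>140)&(yy<190)&(xx>280)&(xx<318);k=big(m2)[0];print('frame',cv2.boundingRect(k),cv2.minAreaRect(k))
for th in(15,20,25,30,35,40,45):
    t=np.radians(th);X=np.cos(t)*mx+np.sin(t)*np.array([0,0,1]);Z=np.cos(t)*np.array([0,0,1])-np.sin(t)*mx
    f=lambda y,z:G+my*y/1000+Z*(z-83)/1000+X*.006
    print(th,'center',proj(c,[f(0,30)]).round(1).tolist(),'corners',proj(c,[f(-35,0),f(35,0),f(35,60),f(-35,60)]).round(1).tolist())
cv2.imwrite('pics/m.png',cv2.resize(c['img'][130:200,270:340],(560,560),interpolation=0)[:,:,::-1])
E
```

```text
cross wrist ((530.8182983398438, -298.8364562988281), (39.49858474731445, 38.96177673339844), 36.043739318847656) [166   0] [208  35]
long edge (np.float32(-7.73), np.float32(684.788), np.float32(-253.82347))
cross to edge (exp 65) 65.31365389655548
cross scene (529.2886352539062, -296.88677978515625)
green px bbox 294 306 152 170 mean 299.536231884058 159.6231884057971
frame (281, 141, 37, 49) ((299.0, 165.0), (48.0, 36.0), 90.0)
15 center [[303.1, 160.7]] corners [[293.8, 165.4], [306.9, 175.6], [313.1, 155.6], [299.4, 146.2]]
20 center [[301.9, 160.4]] corners [[291.8, 165.0], [304.9, 175.3], [312.6, 155.4], [298.9, 145.9]]
25 center [[300.7, 159.9]] corners [[289.9, 164.5], [302.9, 174.8], [312.1, 155.1], [298.4, 145.6]]
30 center [[299.5, 159.4]] corners [[288.2, 163.7], [301.1, 174.0], [311.7, 154.7], [298.0, 145.3]]
35 center [[298.5, 158.7]] corners [[286.5, 162.7], [299.4, 173.0], [311.3, 154.3], [297.6, 144.9]]
40 center [[297.5, 157.8]] corners [[284.9, 161.6], [297.8, 171.9], [310.9, 153.9], [297.3, 144.4]]
45 center [[296.7, 156.9]] corners [[283.4, 160.3], [296.3, 170.6], [310.6, 153.4], [297.0, 143.9]]
```

The measured green centroid (299.5,159.6) matches the 30° prediction (299.5,159.4). The stand axis is at −7.7° and the cross at about (530,−298). Now I present the module.

>>> jog_arm --motion '[{"offset": [0, 0, 0], "roll": 0.08, "hand": 24}, {"offset": [0, 0, 0], "roll": 0.18, "hand": 24}, {"offset": [0, 0, 0], "roll": 0.29, "hand": 24}, {"offset": [0, 0, 0], "roll": 0.4, "hand": 24}, {"offset": [0, 0, 0], "roll": 0.51, "hand": 24}, {"offset": [0, 0, 0], "roll": 0.62, "hand": 24}, {"offset": [8, -2.5, 0], "roll": 0.73, "hand": 24}, {"offset": [22, -7, 0], "roll": 0.84, "hand": 24}, {"offset": [40, -12.5, 0], "roll": 0.95, "hand": 24}, {"offset": [58, -18, 0], "roll": 1.06, "hand": 24}, {"offset": [76, -23.7, 0], "roll": 1.17, "hand": 24}, {"offset": [94, -29.3, 10], "roll": 1.28, "hand": 24}, {"offset": [112, -35, 20], "roll": 1.37, "hand": 24}, {"offset": [130, -40.5, 30], "roll": 1.423, "hand": 24}, {"offset": [146, -45.5, 42], "roll": 1.423, "hand": 24}, {"offset": [160, -50, 54], "roll": 1.423, "hand": 24}, {"offset": [170, -53, 64], "roll": 1.423, "hand": 24}, {"offset": [175.8, -54.8, 70], "roll": 1.423, "hand": 24}, {"offset": [175.8, -54.8, 73], "roll": 1.423, "hand": 24}, {"offset": [175.8, -54.8, 73], "roll": 1.423, "hand": 24}]'

```text
clock: 16.67
tool_pos: [0.5034, -0.2939, 0.2369]
orientation: [180.0, -0.1, 172.3]
force: [0.3, 0.4, -1.8]
opening: 0.0338
```

>>> jog_arm --motion '[{"offset": [0, 0, 0], "roll": 0, "hand": 24}, {"offset": [0, 0, 0], "roll": 0, "hand": 24}, {"offset": [0, 0, 0], "roll": 0, "hand": 24}, {"offset": [0, 0, 0], "roll": 0, "hand": 24}, {"offset": [0, 0, 0], "roll": 0, "hand": 24}, {"offset": [0, 0, 0], "roll": 0, "hand": 24}]'

```text
clock: 17.17
tool_pos: [0.5037, -0.2943, 0.2378]
orientation: [-180.0, 0.0, 172.3]
force: [-0.5, -0.1, -2.2]
opening: 0.0339
```

```bash
python3 - <<'E'
from h import *
from plant import ctrl,cams
o=ctrl.get_obs();c=cams.snapshot('side');sc=cams.snapshot('scene');pickle.dump((o,c,sc),open('n.pkl','wb'))
print(o['tool_pos'],o['orientation'],o['force'],o['opening'],o['clock'],np.abs(o['qvel']).max())
Tm=T(o);G=Tm[:3,3]-.008*Tm[:3,2];mx=-Tm[:3,0];my=np.cross([0,0,1],mx)
yy,xx=np.mgrid[:384,:512]
for n,s in(('side',c),('scene',sc)):
    v=cv2.cvtColor(s['img'],cv2.COLOR_RGB2HSV);H,S,V=[v[...,k].astype(int) for k in range(3)]
    m=(H>45)&(H<80)&(S>120)
    for k in big(m,4):
        M=cv2.moments(k);print(n,'green blob',cv2.contourArea(k),cv2.boundingRect(k))
    for th in(20,25,30,35,40):
        t=np.radians(th);X=np.cos(t)*mx+np.sin(t)*np.array([0,0,1]);Z=np.cos(t)*np.array([0,0,1])-np.sin(t)*mx
        f=lambda y,z,x=0:G+my*y/1000+Z*(z-83)/1000+X*x/1000
        sg=-6 if n=='side' else 6
        print(th,proj(s,[f(0,30,sg),f(-35,0,sg),f(35,0,sg),f(35,60,sg),f(-35,60,sg)]).round(1).tolist())
cc=cv2.resize(c['img'][75:195,275:435],(800,600));
cv2.imwrite('pics/n.png',np.hstack([cv2.resize(c['img'][75:225,250:450],(400,300)),cv2.resize(sc['img'][234:384,80:280],(400,300))])[:,:,::-1])
E
```

```text
[ 0.50366515 -0.29432537  0.23784323] [-1.79998397e+02  2.61974954e-02  1.72266404e+02] [-0.50511418 -0.05815612 -2.2326129 ] 0.03393160316239415 17.1667 0.1669153428178395
side green blob 10.5 (266, 236, 5, 4)
20 [[340.2, 161.4], [344.4, 165.2], [329.5, 170.7], [335.8, 157.3], [351.0, 152.1]]
25 [[339.3, 160.5], [343.0, 163.8], [328.1, 169.2], [335.3, 157.0], [350.5, 151.8]]
30 [[338.4, 159.6], [341.6, 162.3], [326.7, 167.7], [334.9, 156.7], [350.1, 151.4]]
35 [[337.5, 158.6], [340.4, 160.7], [325.5, 166.0], [334.5, 156.3], [349.6, 151.1]]
40 [[336.7, 157.5], [339.2, 159.0], [324.3, 164.3], [334.1, 155.8], [349.2, 150.6]]
scene green blob 506.0 (133, 279, 34, 37)
scene green blob 15.0 (228, 194, 6, 5)
scene green blob 0.0 (1, 0, 1, 1)
scene green blob 0.0 (251, 111, 1, 1)
20 [[147.8, 295.9], [142.5, 318.0], [166.8, 288.5], [153.1, 273.4], [127.0, 304.1]]
25 [[149.1, 296.8], [144.7, 319.6], [169.0, 289.9], [153.7, 273.7], [127.5, 304.4]]
30 [[150.4, 297.6], [146.6, 321.1], [171.1, 291.1], [154.1, 273.9], [127.9, 304.7]]
35 [[151.5, 298.3], [148.4, 322.4], [173.0, 292.2], [154.5, 274.1], [128.3, 304.9]]
40 [[152.5, 298.9], [150.1, 323.6], [174.7, 293.1], [154.9, 274.2], [128.5, 305.1]]
```

View pics/n.png

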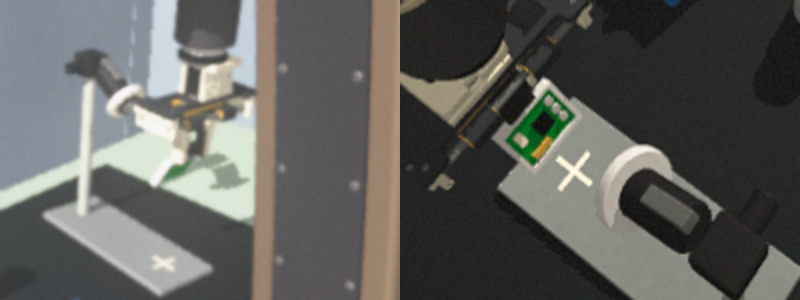

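```bash
python3 - <<'E'
from h import *
o,c,s=pickle.load(open('n.pkl','rb'))
v=cv2.cvtColor(s['img'],cv2.COLOR_RGB2HSV);H,S,V=[v[...,k].astype(int) for k in range(3)]
k=cv2.convexHull(big((H>45)&(H<80)&(S>120))[0]);q=cv2.approxPolyDP(k,4,True).reshape(-1,2).astype(float)
print('green hull corners',q.tolist())
C=np.array([.530,-.2977,.2]);t=np.radians(-7.73);sx=np.array([np.cos(t),np.sin(t),0]);z=np.array([0,0,1.]);a=np.radians(30);X=np.cos(a)*sx+np.sin(a)*z;Z=np.cos(a)*z-np.sin(a)*sx;Y=np.cross(Z,X)
w,h=float(58)/2,24
print('ideal board centre',proj(s,[C+X*.004]),'ideal frame',proj(s,[C+X*.006+Y*i*.035+Z*j*.03 for i,j in((-1,-1),(1,-1),(1,1),(-1,1))]).round(1).tolist())
print('ideal inner 58x48',proj(s,[C+X*.004+Y*i*.029+Z*j*.024 for i,j in((-1,-1),(1,-1),(1,1),(-1,1))]).round(1).tolist())
if len(q)==4:
    P=np.array([[-29,-24,0],[29,-24,0],[29,24,0],[-29,24,0]],float)
roi=((H>45)&(H<80)&(S>120))|((V>120)&(S<40));y,x=np.mgrid[:384,:512]
E
```

```text
green hull corners [[166.0, 291.0], [147.0, 315.0], [133.0, 304.0], [154.0, 279.0]]
ideal board centre [[149.89132436 297.15106171]] ideal frame [[146.7, 321.0], [171.1, 291.0], [154.2, 273.8], [128.0, 304.6]]
ideal inner 58x48 [[146.6, 316.4], [166.9, 291.5], [153.2, 277.8], [131.7, 303.2]]
```

All four board corners lie within about 1.5 px of the ideal presentation, so I'm handing in.

```bash
python3 -c "
from plant import order;print(order.close_job())"
```

```text
the job is handed in; nothing more can be done
None
```

The dial is on the green mark, and I handed the job in at about 17 s of the 51 s with the green module held still in front of the inspection camera. No verdict is reported, so what follows are my own checks.

- **Change from your instructions:** I gripped the tab across its 34 mm width, not across its thickness. The moves only allow shifts and a turn about the tool's own axis, so the tool could not lean 30°. I swivelled the module 30° in the grip by pushing its bare lower frame against the light box's top edge; the force read about 6 N at most in those pushes.
- **Dial:** a close-up after the turn showed the pointer on the green mark. It still looked right after the swivel push; I did not measure it again after that.
- **Module position and tilt:** at the aim pose, all four board corners in the scene picture were within about 1.5 px of an ideal presentation (1 px is about 2 mm). Before the final move, the side view matched a 30° tilt. At the aim pose the side camera could not see the board face, so it gave no second check there.
- **Grip:** the finger opening was steady at 34 mm and the force reading was about 2 N, roughly the module's weight.
- **Cross position:** the scene and wrist cameras disagreed by about 2 mm, so I used the mean.
- **Other objects:** I saw no contact with the other modules, bottle, jar or camera stand, but I did not measure their positions again at the end.

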